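# Press a separator cover home and lock it with the square key

### The job

Close up the grease separator: first push its round cover fully home, then put the square key from the stand into the recess of the grey lock knob and turn the knob clockwise with it until it stops. Then stand the key back in its stand, hanging upright by its collar as before, let go of it, and leave the other things on the bench where they are.

Things in the scene. Friction and masses are not known exactly. Their poses are not given: they have to be found in the camera images.
- unit: Benchtop grease separator, a low box 200 x 200 mm, 60 mm tall, fixed to the bench. Origin: centre of its underside, z up. On top a round steel cover, a disc 152 mm across, 10 mm thick, and on the cover the captive grey lock knob: a square block 54 x 54 mm, 26 mm high, with a pointer nose 24 mm long, 14 mm high, on one side near its foot.
- lock_centre (a point): Point on the cover's axis, level with the knob's top face (30 mm above the cover's top face); rides with the cover. In the knob's top is a square recess 22 x 22 mm, 22 mm deep, chamfered 1 mm. NOTE: knob and recess sit off-centre, up to 4.5 mm from this point along each of the unit's x and y axes, differently every time and not measured: find it by touch.
- cover (a joint): How far the cover has been pushed down, m: 0 = 10 mm proud, 0.010 = fully home, resting on its seat. Stiff gasket: needs about 10 N of push, stays where it is left.
- knob (a joint): Lock knob angle, rad, growing clockwise seen from above: 0 = unlocked, 1.571 = locked (end stop). At 0 the recess sides are parallel to the unit's x and y axes and the pointer nose points along the unit's +y; at 1.571 along its +x. Turning takes about 0.2 N m.
- key: Loose T-handled key, 130 mm long, 0.25 to 0.5 kg. Origin: lower end of the tip; z up the shaft, x along the handle bar. From the tip up: cone nose 16 to 20 mm across, 4 high; square tip 20 x 20 (sides along x, y) to z = 40; shaft 20 across; collar disc 64 across, z = 80 to 86; black handle bar 110 (x) x 24 (y) mm, z = 94 to 130.
- key_tip (a point): Centre of the lower end of the key's tip (the key's origin).
- key_collar (a point): On the key's axis, at the underside of its collar, 80 mm above the tip.
- key_handle (a point): Middle of the key's handle bar, 112 mm above the tip; the place to grip, across the 24 mm width. Off-axis or lasting pushes make the key creep or tilt in a parallel gripper.
- stand: The key's stand, fixed to the bench: base 90 x 90 x 8 mm with an upright open tube, 54 mm outside, 42 mm inside diameter, rim 90 mm above the bench. The key's collar rests on the rim, its tip hangs 10 mm above the bench. Origin: centre of its underside.
- stand_mouth (a point): Centre of the stand tube's upper rim, 90 mm above the bench.
- squeeze: Bystander, not part of the job: white plastic squeeze bottle, 54 mm across, 120 tall. Origin: centre of its underside.
- jar: Bystander, not part of the job: glass jar with a steel cap, 64 mm across, 100 tall. Origin: centre of its underside.
- bowl: Bystander, not part of the job: steel bowl, 150 mm across, 60 tall. Origin: centre of its underside.
- mug: Bystander, not part of the job: white mug, 80 mm across, 90 tall. Origin: centre of its underside.
- turner: Bystander, not part of the job: turner (spatula) with a wooden handle, lying flat. Origin: middle, at its underside.
- ladle: Bystander, not part of the job: steel spoon, lying flat. Origin: middle, at its underside.

How it is judged:
By the outcome, as a careful person would: the job done as asked, in the order asked, and still so for the second after the job is handed in, with the robot touching nothing.
It also fails if it takes over 64 s, if anything falls off the work surface, if the arm or the gripper's body presses on something with over 40 N, if the wrist force passes 120 N, or if a joint passes its speed limit or range.

### The arm

A 6-joint arm with a two-finger parallel gripper is mounted at the origin on the work surface. World frame = base frame: x ahead of the robot, y to its left, z up, the work surface at z = 0. Lengths are in mm, angles in rad, forces in N, time in s.
With the tool pointing down it reaches from about 350 to 975 mm from the base axis. Payload 7.1 kg.
Tool frame: the origin (TCP) lies midway between the tips of the shut fingers; the grasp point (between the pads) lies 19 mm behind it; z points along the fingers, y is the line along which they close (so a half turn about z gives the same grasp; the last joint's range is limited). The gripper opens to 88 mm and grips with 3 to 60 N. Pads are 20 mm wide; open, the fingers measure 115 mm over their backs; the gripper's body (75 mm by 178 mm) begins 61 mm behind the grasp point.
Start: joints at [-1.129, 0.423, 1.63, -0, 1.089, -0.019], TCP at [277.929, -559.785, 193.575] pointing down, gripper open.
Joint ranges: [-3, 3], [-0.9, 2.11], [0.09, 2.58], [-1.31, 4.45], [0.11, 2.69], [-2.54, 2.54]. Speed limits (rad/s): [2.39, 2.39, 3.01, 3.14, 3.14, 3.14].

### API

Orientations are given as a rotation vector (axis times angle).
In Python, from workcell import get_obs, get_image, camera_params, close_job gives the robot as it stands.
- The arm moves only by the shell command python3 -m creep 'ROWS' [OPENING]. ROWS is a JSON object of lists of equal length, an entry for each row: "delta_pos": the shift along the tool's x, y, z in m, a list of three; "twist": the turn, a rotation vector about the tool's x, y, z in degrees, a list of three. A call has 1 to 20 rows; each row shifts and turns the commanded pose from where the row before left it, along the tool's axes as they then stand; what a row does not reach is not made up. A row lasts 1/12 s, in which the tool goes at most 41.7 mm and 7.16 degrees, less where a joint would pass 70% of its speed; a pose out of reach is approached as far as the arm can. A call with a gripper value outside its range is refused whole. OPENING is the opening, from 0 (shut) to 1 (fully open), set as the call begins (- or left out, the last holds). The fingers move at their own pace and stop on an object; the grip force is fixed at half the most. Time passes only in rows, so rows that do not move let the fingers close. It gives the time, the measured TCP pose, the force, the opening and the grip force at its end, in the units of the state.
- get_obs(): the state, without advancing time (a new reading comes with each control period).
- get_image(name): name is "scene" or "top" or "wrist"; returns (picture, depth): 420x560x3 uint8, red, green, blue; 420x560 float32, mm along the optical axis (not along the pixel's ray), 0 where there is no reading.
- camera_params(name): a dict with "camera_matrix" (3x3 intrinsics, pixels), "extrinsics" (4x4, takes a point from camera to world coordinates). Camera axes: x right, y down, z forward; pixel columns grow to the right and rows downward; lengths in mm; the calibration is good to about 2 mm. A picture is of the moment at which its call begins: read the wrist's pose just before it. camera_params takes no time and is no camera call; for the wrist camera it gives the pose at the moment of the call.
- close_job(): hands the job in; it is judged then, once.
The state is a dict: "t": time; "qpos": joint angles; "qvel": joint speeds; "joint_torque": joint torques, N m; "ee_pos": TCP position; "orientation": TCP orientation; "ft_force": force on the tool from outside, world axes, zero at the start; "moment": the same for the moment, N m; "width": finger opening in mm; "grasp_force": force on a finger pad.
Only numpy, scipy, OpenCV 4.12 (cv2) and the standard library are available. Lean on these libraries where they do the work, as an engineer would, in place of code of your own. Each camera call takes 0.05 s, during which the arm holds its last target. There are 200 camera calls.

## Working session

There is one attempt and no reset: what is moved stays moved. The work goes in short steps, Python scripts to look and compute and a shell command to move; the robot and the scene stay as the last step left them, time stands still between calls to the robot, and variables do not carry over. Pictures are saved under pics/ and viewed, at most 10 in all, crops included, and the job is handed in when it is done.

```bash
mkdir -p pics; ls; python3 - <<'E'
from workcell import *
import cv2,numpy as np
o=get_obs();print({k:np.round(v,3).tolist() for k,v in o.items()})
for n in("scene","top"):
    im,d=get_image(n);cv2.imwrite(f"pics/{n}.png",im[...,::-1]);np.save(f"pics/{n}_d.npy",d)
    p=camera_params(n);print(n,np.round(p["camera_matrix"],1).tolist(),np.round(p["extrinsics"],3).tolist(),(d>0).mean())
E
```

```text
pics
{'t': 0.0, 'qpos': [-1.129, 0.424, 1.631, -0.0, 1.089, -0.019], 'qvel': [-0.001, 0.0, -0.0, 0.002, -0.001, 0.002], 'joint_torque': [0.001, -54.462, -27.366, 0.064, 0.023, -0.0], 'ee_pos': [277.656, -559.248, 192.785], 'orientation': [-3.057, -0.717, 0.001], 'ft_force': [-0.681, 0.621, 0.027], 'moment': [0.02, -0.032, -0.058], 'grasp_force': 0.0, 'width': 87.64}
scene [[467.1, 0.0, 274.0], [0.0, 467.1, 209.0], [0.0, 0.0, 1.0]] [[0.814, 0.368, -0.449, 1167.259], [0.58, -0.492, 0.649, -822.683], [0.018, -0.789, -0.615, 983.179], [0.0, 0.0, 0.0, 1.0]] 0.9960331632653061
top [[466.9, 0.0, 279.7], [0.0, 466.9, 214.7], [0.0, 0.0, 1.0]] [[-0.009, -0.999, 0.054, 468.566], [-1.0, 0.01, 0.013, 88.245], [-0.014, -0.054, -0.998, 1717.165], [0.0, 0.0, 0.0, 1.0]] 0.9959778911564626
```

View pics/top.png

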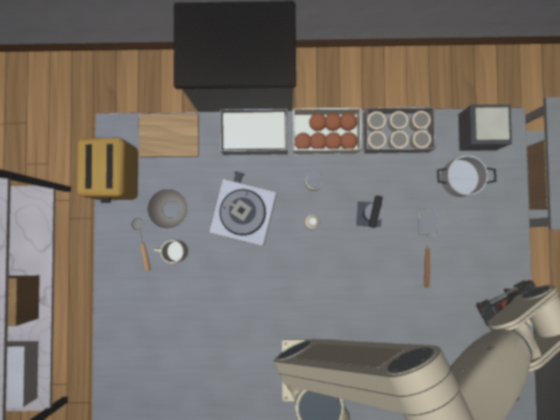

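View pics/scene.png

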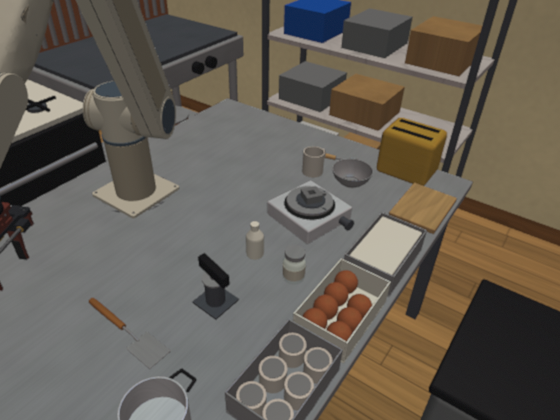

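Top view: unit at about (242,212), turned somewhat; key handle at (375,211) on the stand (371,213); bottle (311,221), jar (312,182). The scene view agrees. Next, coarse positions from depth.

```bash
cat > h.py <<'E'
from workcell import *
import cv2,numpy as np
from scipy.spatial.transform import Rotation as R
def proj(p,uv,d):
    K=p["camera_matrix"];E=p["extrinsics"];u,v=uv
    c=np.array([(u-K[0,2])/K[0,0]*d,(v-K[1,2])/K[1,1]*d,d]);return E[:3,:3]@c+E[:3,3]
def cloud(p,d):
    K=np.array(p["camera_matrix"]);E=np.array(p["extrinsics"]);v,u=np.indices(d.shape)
    c=np.stack([(u-K[0,2])/K[0,0]*d,(v-K[1,2])/K[1,1]*d,d],-1);return c@E[:3,:3].T+E[:3,3]
def ray_z(p,uv,z):  # point on the ray at world height z
    a=proj(p,uv,1.0);o=np.array(p["extrinsics"])[:3,3];r=a-o;return o+r*(z-o[2])/r[2]
def delta(target):  # world shift (mm) -> tool axes (m)
    o=get_obs();r=R.from_rotvec(o["orientation"]);return r.inv().apply(np.array(target)-o["ee_pos"])/1000
def wrist(tag):
    p=camera_params("wrist");im,d=get_image("wrist");cv2.imwrite(f"pics/{tag}.png",im[...,::-1])
    np.savez(f"pics/{tag}.npz",K=p["camera_matrix"],E=p["extrinsics"],d=d,im=im);return p,im,d
E
python3 - <<'E'
from h import *
for n,rois in(("top",{"handle":(360,190,392,230),"unit":(205,175,280,250),"bottle":(300,208,322,234),"jar":(300,170,324,194)}),("scene",{"handle":(195,253,235,290),"unit":(265,180,355,240)})):
    p=camera_params(n);d=np.load(f"pics/{n}_d.npy");W=cloud(p,d)
    for k,(a,b,c,e) in rois.items():
        w=W[b:e,a:c].reshape(-1,3);w=w[(w[:,2]>20)&(w[:,2]<250)]
        zs,ct=np.unique((w[:,2]//10)*10,return_counts=True);print(n,k,dict(zip(zs.astype(int).tolist(),ct.tolist())))
        if k=="handle":
            q=w[w[:,2]>120][:,:2];print("handle",q.mean(0),cv2.minAreaRect(q.astype(np.float32)))
        if k=="unit" :
            q=w[(w[:,2]>50)&(w[:,2]<115)][:,:2];print("unit",cv2.minAreaRect(q.astype(np.float32)))
            q=w[(w[:,2]>63)];
            q=q[:,:2];print("cover",cv2.minEnclosingCircle(q.astype(np.float32)))
        if n=="top" and k in("bottle","jar"): print(k,w[w[:,2]>60].mean(0))
    P=p["extrinsics"];
o=get_obs();c=camera_params("wrist");print(np.round(np.array(c["extrinsics"]),3).tolist(),np.round(c["camera_matrix"],1).tolist(),o["ee_pos"],R.from_rotvec(o["orientation"]).as_matrix().round(3).tolist())
E
```

```text
top handle {20: 9, 30: 6, 40: 7, 50: 4, 60: 5, 80: 4, 90: 94, 100: 25, 110: 14, 120: 19, 130: 106, 140: 132}
handle [ 562.43204621 -212.98244223] ((562.9493408203125, -213.67344665527344), (25.998170852661133, 108.65496063232422), 76.07231903076172)
top unit {20: 7, 30: 24, 40: 54, 50: 715, 60: 944, 70: 604, 80: 593, 90: 46, 100: 130, 110: 78, 120: 1}
unit ((580.064208984375, 241.4361114501953), (200.25721740722656, 220.48043823242188), 75.47560119628906)
cover ((568.9525756835938, 246.36355590820312), 133.63584899902344)
top bottle {20: 1, 30: 3, 40: 1, 50: 1, 60: 5, 70: 40, 80: 54, 90: 37, 100: 4, 110: 24, 120: 19}
bottle [ 5.32113910e+02 -4.10914950e-01  9.25042289e+01]
top jar {20: 6, 30: 5, 40: 5, 50: 9, 60: 14, 70: 29, 80: 8, 90: 93, 100: 113}
jar [676.32881533  -9.42012689  95.29251682]
scene handle {60: 5, 70: 20, 80: 13, 90: 155, 100: 13, 110: 91, 120: 79, 130: 197, 140: 149}
handle [ 569.50022522 -220.50183871] ((564.5625610351562, -215.79908752441406), (25.97418975830078, 110.7357177734375), 76.36176300048828)
scene unit {20: 209, 30: 248, 40: 290, 50: 701, 60: 629, 70: 492, 80: 314, 90: 83, 100: 163, 110: 42}
unit ((602.7686157226562, 294.11578369140625), (320.5481262207031, 238.8660430908203), 76.34288787841797)
cover ((600.8521728515625, 282.3685607910156), 158.03494262695312)
[[0.444, -0.867, -0.225, 338.579], [-0.896, -0.43, -0.111, -528.898], [-0.001, 0.251, -0.968, 383.779], [0.0, 0.0, 0.0, 1.0]] [[340.7, 0.0, 279.4], [0.0, 340.7, 211.0], [0.0, 0.0, 1.0]] [ 277.70504475 -559.3268845   192.90417609] [[0.896, 0.445, -0.001], [0.445, -0.896, 0.001], [0.0, -0.001, -1.0]]
```

```bash
python3 -m creep '{"delta_pos":[[0.033,-0.017,-0.0115],[0.033,-0.017,-0.0115],[0.033,-0.017,-0.0115],[0.033,-0.017,-0.0115],[0.033,-0.017,-0.0115],[0.033,-0.017,-0.0115],[0.033,-0.017,-0.0115],[0.033,-0.017,-0.0115],[0.033,-0.017,-0.0115],[0.033,-0.017,-0.0115],[0.033,-0.017,-0.0115],[0.033,-0.017,-0.0115]],"twist":[[0,0,0],[0,0,0],[0,0,0],[0,0,0],[0,0,0],[0,0,0],[0,0,0],[0,0,0],[0,0,0],[0,0,0],[0,0,0],[0,0,0]]}'
python3 -m creep '{"delta_pos":[[0,0,0],[0,0,0],[0,0,0],[0,0,0],[0,0,0],[0,0,0],[0,0,0],[0,0,0],[0,0,0],[0,0,0],[0,0,0],[0,0,0],[0,0,0],[0,0,0],[0,0,0],[0,0,0],[0,0,0],[0,0,0],[0,0,0],[0,0,0]],"twist":[[0,0,-7],[0,0,-7],[0,0,-7],[0,0,-7],[0,0,-7],[0,0,-7],[0,0,-7],[0,0,-7],[0,0,-7],[0,0,-7],[0,0,-7],[0,0,-7],[0,0,-7],[0,0,-7],[0,0,-7],[0,0,-7],[0,0,-7],[0,0,-7],[0,0,-7],[0,0,-7]]}'
python3 - <<'E'
from h import *
p,im,d=wrist("w1");o=get_obs();print(o["ee_pos"],R.from_rotvec(o["orientation"]).as_matrix().round(3).tolist(),o["qpos"])
E
```

```text
t: 1.1
ee_pos: [542.5, -199.2, 331.9]
orientation: [-3.058, -0.717, 0.001]
ft_force: [0.6, -0.2, -0.2]
width: 87.8
grasp_force: 0.0
t: 2.77
ee_pos: [541.6, -200.9, 331.1]
orientation: [-0.362, -3.12, -0.0]
ft_force: [0.4, 0.6, -1.1]
width: 88.0
grasp_force: 0.0
[ 541.63516836 -200.88091114  331.11591167] [[-0.975, 0.222, -0.001], [0.222, 0.975, 0.0], [0.001, 0.0, -1.0]] [-3.75729021e-01  2.25061583e-01  1.58772053e+00 -4.27921783e-05
  1.32969989e+00 -1.72257556e+00]
```

View pics/w1.png

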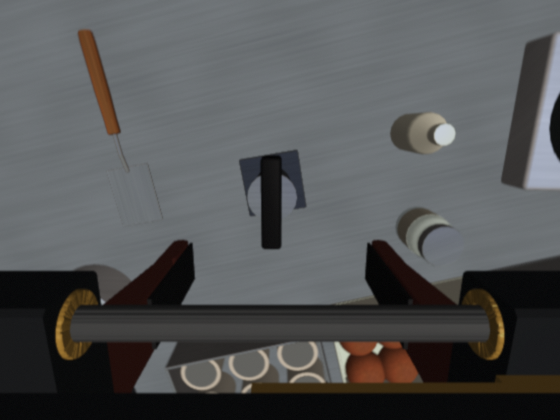

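The wrist view shows the key's bar from (270,157) to (271,248), nearly parallel to tool x, with the pale collar around (272,195) on the stand. I'll measure it, then go look at the unit.

```bash
cat > m1.py <<'E'
from h import *
import sys
def meas(tag):
    f=np.load(f"pics/{tag}.npz");p=dict(camera_matrix=f["K"],extrinsics=f["E"]);return p,f["d"],cloud(p,f["d"]),f["im"]
def handle(tag,roi):
    p,d,W,im=meas(tag);a,b,c,e=roi;w=W[b:e,a:c].reshape(-1,3)
    top=w[(w[:,2]>130)&(w[:,2]<150)];r=cv2.minAreaRect(top[:,:2].astype(np.float32));print(tag,"bar top z",np.median(top[:,2]),r)
    col=w[(w[:,2]>88)&(w[:,2]<104)];print("collar z",np.median(col[:,2]),cv2.minEnclosingCircle(col[:,:2].astype(np.float32)),len(col))
if __name__=="__main__": handle("w1",(235,140,310,262))
E
python3 m1.py
python3 -m creep '{"delta_pos":[[0,0.04,0],[0,0.04,0],[0,0.04,0],[0,0.04,0],[0,0.04,0],[0,0.04,0],[0,0.04,0],[0,0.04,0],[0,0.04,0]],"twist":[[0,0,0],[0,0,0],[0,0,0],[0,0,0],[0,0,0],[0,0,0],[0,0,0],[0,0,0],[0,0,0]]}'
python3 - <<'E'
from h import *
p,im,d=wrist("w2");o=get_obs();print(o["ee_pos"],o["orientation"])
E
```

```text
w1 bar top z 139.32063055996375 ((561.1244506835938, -215.5776824951172), (23.380340576171875, 109.23857879638672), 75.89286041259766)
collar z 95.65512651156206 ((561.29833984375, -215.8833770751953), 31.868572235107422) 921
t: 3.57
ee_pos: [626.5, 150.9, 331.3]
orientation: [-0.377, -3.119, 0.0]
ft_force: [0.8, -0.5, -0.2]
width: 87.7
grasp_force: 0.0
[627.55972917 157.41261756 330.92077543] [-0.37110663 -3.1193784  -0.00567185]
```

View pics/w2.png

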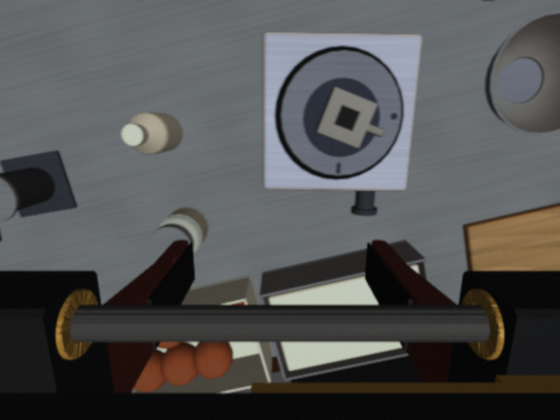

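Unit square in image: corners about (265,33), (421,35), (409,189), (265,188). Cover centre is about (341,113), knob about (347,117) and recess (347,117). The nose points to (376,131), so the knob is already turned about 20° clockwise from the dot (394,116) towards the tick (338,168). Now measuring these.

```bash
cat > m2.py <<'E'
from m1 import *
def unit(tag,roi):
    p,d,W,im=meas(tag);a,b,c,e=roi;w=W[b:e,a:c].reshape(-1,3)
    h,ed=np.histogram(w[:,2],bins=np.arange(50,125,2.5));print([(float(x),int(y)) for x,y in zip(ed,h) if y>15])
    m=lambda l,u:w[(w[:,2]>l)&(w[:,2]<u)]
    print("box",cv2.minAreaRect(m(55,64)[:,:2].astype(np.float32)))
    k=m(97,118);print("knobtop z",np.median(k[:,2]),cv2.minAreaRect(k[:,:2].astype(np.float32)),k[:,:2].mean(0))
    cv=m(70,86);print("cover z",np.median(cv[:,2]),cv2.minEnclosingCircle(cv[:,:2].astype(np.float32)))
    n=W[...,2];
if __name__=="__main__": unit("w2",(255,25,430,198))
E
python3 m2.py
python3 - <<'E'
from h import *
im=cv2.imread("pics/w2.png")[60:170,270:410];cv2.imwrite("pics/w2c.png",cv2.resize(im,None,fx=5,fy=5,interpolation=cv2.INTER_CUBIC))
E
```

```text
[(52.5, 89), (55.0, 568), (57.5, 7160), (60.0, 3995), (62.5, 87), (75.0, 2273), (77.5, 4917), (80.0, 1648), (82.5, 449), (85.0, 225), (87.5, 88), (90.0, 19), (92.5, 54), (95.0, 129), (97.5, 26), (100.0, 19), (102.5, 26), (105.0, 603), (107.5, 1235)]
box ((568.36572265625, 243.22117614746094), (198.01531982421875, 198.84083557128906), 75.485595703125)
knobtop z 107.80476534566228 ((578.1619262695312, 252.62721252441406), (75.64737701416016, 54.16773986816406), 55.25339126586914) [571.39696873 243.82120279]
cover z 78.25790118250808 ((568.4572143554688, 243.00595092773438), 75.92549896240234)
```

View pics/w2c.png

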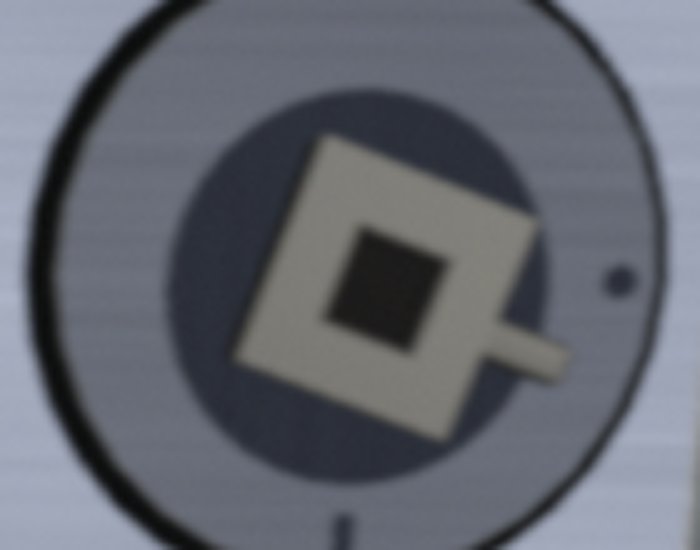

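```bash
python3 -m creep '{"delta_pos":[[0,0,0],[0,0,0],[0,0,0],[0,0,0],[0,0,0],[0,0,0],[0,0,0],[0,0,0],[0,0,0],[0,0,0],[0,0,0],[0,0,0],[0,0,0],[0,0,0],[0,0,0],[0,0,0]],"twist":[[0,0,7],[0,0,7],[0,0,7],[0,0,7],[0,0,7],[0,0,7],[0,0,7],[0,0,7],[0,0,7],[0,0,7],[0,0,7],[0,0,7],[0,0,7],[0,0,7],[0,0,7],[0,0,7]]}'
python3 - <<'E'
from h import *
p,im,d=wrist("w3");o=get_obs();print(o["ee_pos"],R.from_rotvec(o["orientation"]).as_matrix().round(3).tolist(),np.degrees(o["qpos"]))
f=np.load("pics/w2.npz");p2=dict(camera_matrix=f["K"],extrinsics=f["E"])
for z in(108,110):
  print("recess",ray_z(p2,(347.2,117.6),z))
print("delta to view", delta([568.4,243.1,200]))
E
```

```text
t: 4.95
ee_pos: [626.3, 148.6, 331.1]
orientation: [-2.8, -1.423, 0.001]
ft_force: [-0.4, 0.3, -0.3]
width: 88.1
grasp_force: 0.0
[626.34025584 148.63149475 331.18565173] [[0.595, 0.804, -0.001], [0.804, -0.595, -0.0], [-0.001, -0.0, -1.0]] [ 1.22907906e+01  1.91603719e+01  8.25590225e+01 -1.08973452e-03
  7.83217062e+01  4.88159511e+01]
recess [573.03566313 245.74985231 108.        ]
recess [572.97434586 245.37232972 110.        ]
delta to view [ 0.04150267 -0.1027256   0.13120985]
```

```bash
python3 -m creep '{"delta_pos":[[0.0083,-0.0205,0.0262],[0.0083,-0.0205,0.0262],[0.0083,-0.0205,0.0262],[0.0083,-0.0205,0.0262],[0.0083,-0.0205,0.0262],[0,0,0],[0,0,0]],"twist":[[0,0,0],[0,0,0],[0,0,0],[0,0,0],[0,0,0],[0,0,0],[0,0,0]]}'
python3 - <<'E'
from m1 import *
p,im,d=wrist("w4");o=get_obs();print(o["ee_pos"])
cv2.imwrite("pics/w4c.png",cv2.resize(im[120:350,150:410,::-1],None,fx=2.6,fy=2.6,interpolation=cv2.INTER_CUBIC))
print("delta to 95", delta([568.4,243.1,95]))
E
```

```text
t: 5.58
ee_pos: [566.0, 242.5, 199.2]
orientation: [-2.792, -1.44, 0.005]
ft_force: [0.5, -0.7, 0.4]
width: 88.1
grasp_force: 0.0
[567.65264205 242.26840238 200.82395135]
delta to 95 [1.14885120e-03 1.05477664e-04 1.05823569e-01]
```

View pics/w4c.png

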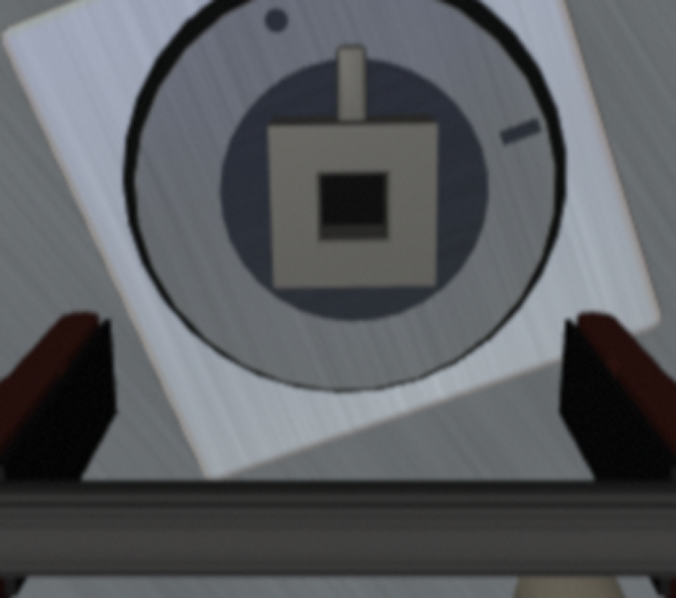

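The close view shows the knob square to the tool: recess centre at crop (353,206) = pixel (285.9,199.2), nose up, fingers either side of the knob over the cover. I'll compute the recess and lower the tool.

```bash
python3 - <<'E'
from m1 import *
p,d,W,im=meas("w4")
for z in(108,110):print("recess",ray_z(p,(285.9,199.2),z))
c=[ray_z(p,(150+u/2.6,120+v/2.6),109)[:2] for u,v in((268,124),(437,122),(436,287),(273,288))]
print("knob ctr",np.mean(c,0),[(np.linalg.norm(c[i]-c[i-1]),np.degrees(np.arctan2(*(c[i]-c[i-1])[::-1]))%90) for i in range(4)])
w=W[100:300,150:410].reshape(-1,3);k=w[(w[:,2]>104)&(w[:,2]<114)][:,:2].astype(np.float32);print(cv2.minAreaRect(k))
o=get_obs();print(R.from_rotvec(o["orientation"]).as_matrix()[:,0])
E
python3 -m creep '{"delta_pos":[[0.0005,0,0.033],[0.0005,0,0.033],[0,0,0.030],[0,0,0]],"twist":[[0,0,0],[0,0,0],[0,0,0],[0,0,0]]}'
python3 -m creep '{"delta_pos":[[0,0,0.004],[0,0,0.004],[0,0,0.004],[0,0,0.004],[0,0,0.003],[0,0,0]],"twist":[[0,0,0],[0,0,0],[0,0,0],[0,0,0],[0,0,0],[0,0,0]]}'
```

```text
recess [573.04968947 243.77561812 108.        ]
recess [573.28286822 244.16413635 110.        ]
knob ctr [572.95425495 243.58278448] [(np.float64(54.632102623891384), np.float64(55.11102940827916)), (np.float64(53.59677385740967), np.float64(55.18017046980783)), (np.float64(54.91234733115378), np.float64(55.792499524592344)), (np.float64(54.250254246593364), np.float64(54.887461904573684))]
((572.8462524414062, 244.08021545410156), (54.477195739746094, 54.204986572265625), 55.21933364868164)
[ 5.80998220e-01  8.13904749e-01 -3.57162224e-04]
t: 5.97
ee_pos: [566.3, 241.0, 100.9]
orientation: [-2.795, -1.435, 0.01]
ft_force: [-1.5, -1.2, -0.2]
width: 87.8
grasp_force: 0.0
t: 6.47
ee_pos: [568.0, 243.2, 85.7]
orientation: [2.794, 1.436, 0.0]
ft_force: [-0.1, -0.1, -0.3]
width: 87.6
grasp_force: 0.0
```

```bash
python3 -m creep '{"delta_pos":[[0,0,0.002],[0,0,0.002],[0,0,0.002],[0,0,0.002],[0,0,0]],"twist":[[0,0,0],[0,0,0],[0,0,0],[0,0,0],[0,0,0]]}'
python3 -m creep '{"delta_pos":[[0,0,0.002],[0,0,0.002],[0,0,0.002],[0,0,0]],"twist":[[0,0,0],[0,0,0],[0,0,0],[0,0,0]]}'
```

```text
t: 6.88
ee_pos: [567.6, 243.1, 77.1]
orientation: [-2.794, -1.436, 0.001]
ft_force: [-0.0, 0.0, -0.1]
width: 87.6
grasp_force: 0.0
t: 7.22
ee_pos: [567.7, 243.0, 71.1]
orientation: [-2.794, -1.436, 0.001]
ft_force: [0.2, 0.6, 0.8]
width: 87.6
grasp_force: 0.0
```

```bash
python3 -m creep '{"delta_pos":[[0,0,0.0015],[0,0,0.0015],[0,0,0.0015],[0,0,0]],"twist":[[0,0,0],[0,0,0],[0,0,0],[0,0,0]]}'
python3 - <<'E'
from m1 import *
p,im,d=wrist("w5");o=get_obs();print(o["ee_pos"],o["ft_force"])
W=cloud(p,d);w=W.reshape(-1,3);w=w[np.linalg.norm(w[:,:2]-[568.4,243],axis=1)<72]
h,ed=np.histogram(w[:,2],bins=np.arange(50,125,2.5));print([(float(x),int(y)) for x,y in zip(ed,h) if y>15])
E
```

```text
t: 7.55
ee_pos: [567.8, 243.1, 66.8]
orientation: [-2.794, -1.436, 0.001]
ft_force: [0.5, 1.0, -0.2]
width: 87.7
grasp_force: 0.0
[567.79529162 243.1075156   66.86443875] [-0.24548343 -0.39669906  0.60128218]
[(75.0, 3093), (77.5, 15639), (80.0, 5429), (82.5, 1678), (85.0, 921), (87.5, 455), (90.0, 218), (92.5, 371), (95.0, 1215), (97.5, 435), (100.0, 414), (102.5, 487), (105.0, 1894), (107.5, 7721), (110.0, 217), (112.5, 231), (115.0, 242), (117.5, 257), (120.0, 227)]
```

View pics/w5.png

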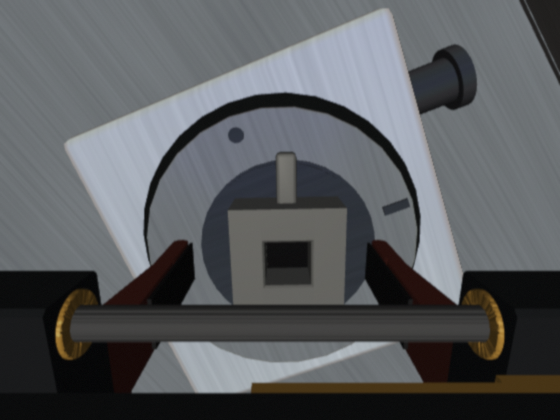

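Cover is still proud. The open fingers' tips sit higher than the TCP, with clear space around the knob. Continuing down.

```bash
python3 -m creep '{"delta_pos":[[0,0,0.0015],[0,0,0.0015],[0,0,0]],"twist":[[0,0,0],[0,0,0],[0,0,0]]}'
python3 -m creep '{"delta_pos":[[0,0,0.0015],[0,0,0.0015],[0,0,0]],"twist":[[0,0,0],[0,0,0],[0,0,0]]}'
```

```text
t: 7.85
ee_pos: [567.7, 243.1, 63.8]
orientation: [-2.794, -1.436, 0.001]
ft_force: [-0.3, 0.0, 0.4]
width: 88.2
grasp_force: 0.0
t: 8.1
ee_pos: [567.7, 243.1, 60.7]
orientation: [-2.794, -1.436, 0.001]
ft_force: [-0.1, -0.3, -1.1]
width: 87.8
grasp_force: 0.0
```

```bash
python3 -m creep '{"delta_pos":[[0,0,0.0015],[0,0,0.0015],[0,0,0]],"twist":[[0,0,0],[0,0,0],[0,0,0]]}'
python3 -m creep '{"delta_pos":[[0,0,0.0015],[0,0,0]],"twist":[[0,0,0],[0,0,0]]}'
```

```text
t: 8.35
ee_pos: [567.8, 243.1, 57.7]
orientation: [-2.794, -1.436, 0.001]
ft_force: [0.0, -0.3, 0.3]
width: 87.1
grasp_force: 0.0
t: 8.52
ee_pos: [567.8, 243.1, 56.4]
orientation: [-2.794, -1.436, 0.0]
ft_force: [-0.5, -0.5, -0.1]
width: 87.8
grasp_force: 0.0
```

```bash
python3 - <<'E'
from m1 import *
p,im,d=wrist("w6");o=get_obs();W=cloud(p,d);print(o["ee_pos"])
for r in((244,170,195),(250,170,195),(260,160,195),(244,365,385),(255,365,390)):
    print(r,[tuple(np.round(W[r[0],u]-o["ee_pos"]).astype(int).tolist()) for u in range(r[1],r[2],4)])
w=W.reshape(-1,3);w=w[np.linalg.norm(w[:,:2]-[568.4,243],axis=1)<72]
h,ed=np.histogram(w[:,2],bins=np.arange(50,125,2.5));print([(float(x),int(y)) for x,y in zip(ed,h) if y>300])
E
```

```text
[567.83837939 243.12876091  56.43163432]
(244, 170, 195) [(-36, 40, 36), (-35, 39, 35), (-33, 38, 37), (-31, 37, 37), (-31, 36, 35), (-31, 34, 31), (-33, 32, 22)]
(250, 170, 195) [(-35, 39, 43), (-33, 38, 44), (-31, 37, 44), (-31, 35, 41), (-30, 34, 40), (-31, 32, 35), (-35, 29, 22)]
(260, 160, 195) [(-35, 39, 56), (-34, 38, 55), (-32, 37, 56), (-31, 36, 55), (-31, 35, 53), (-30, 34, 51), (-32, 32, 45), (-33, 29, 39), (-35, 27, 32)]
(244, 365, 385) [(40, -19, 26), (42, -18, 31), (43, -17, 35), (45, -18, 36), (46, -19, 36)]
(255, 365, 390) [(37, -24, 25), (39, -21, 35), (40, -19, 41), (42, -17, 46), (43, -17, 48), (44, -18, 50), (46, -19, 50)]
[(75.0, 3527), (77.5, 17937), (80.0, 5724), (82.5, 1781), (85.0, 1120), (87.5, 675), (90.0, 432), (92.5, 623), (95.0, 1431), (97.5, 534), (100.0, 510), (102.5, 592), (105.0, 2001), (107.5, 7553)]
```

```bash
python3 -m creep '{"delta_pos":[[0,0,0.0015],[0,0,0.0015],[0,0,0]],"twist":[[0,0,0],[0,0,0],[0,0,0]]}'
python3 -m creep '{"delta_pos":[[0,0,0.0015],[0,0,0.0015],[0,0,0]],"twist":[[0,0,0],[0,0,0],[0,0,0]]}'
```

```text
t: 8.82
ee_pos: [568.1, 243.2, 53.5]
orientation: [2.794, 1.436, 0.0]
ft_force: [-0.1, -0.4, 1.5]
width: 88.0
grasp_force: 0.8
t: 9.07
ee_pos: [568.2, 243.3, 51.1]
orientation: [2.794, 1.436, 0.001]
ft_force: [-2.0, -1.3, 6.4]
width: 87.9
grasp_force: 2.9
```

```bash
python3 -m creep '{"delta_pos":[[0,0,0.0015],[0,0,0.0015],[0,0,0]],"twist":[[0,0,0],[0,0,0],[0,0,0]]}'
python3 -m creep '{"delta_pos":[[0,0,0.0015],[0,0,0.0015],[0,0,0]],"twist":[[0,0,0],[0,0,0],[0,0,0]]}'
python3 -m creep '{"delta_pos":[[0,0,0.0015],[0,0,0.001],[0,0,0]],"twist":[[0,0,0],[0,0,0],[0,0,0]]}'
```

```text
t: 9.32
ee_pos: [568.2, 243.3, 48.2]
orientation: [2.794, 1.436, 0.001]
ft_force: [-1.1, 0.1, 5.7]
width: 87.9
grasp_force: 3.1
t: 9.57
ee_pos: [568.2, 243.3, 45.2]
orientation: [2.794, 1.436, 0.001]
ft_force: [-1.0, -0.1, 6.8]
width: 88.1
grasp_force: 3.1
t: 9.82
ee_pos: [568.5, 243.4, 43.8]
orientation: [2.794, 1.436, 0.002]
ft_force: [-5.4, -1.2, 16.3]
width: 87.9
grasp_force: 7.7
```

```bash
python3 -m creep '{"delta_pos":[[0,0,0.001],[0,0,0.001],[0,0,0]],"twist":[[0,0,0],[0,0,0],[0,0,0]]}'
python3 -m creep '{"delta_pos":[[0,0,-0.03],[0,0,-0.035],[0,0,-0.035],[0,0,-0.035],[0,0,-0.01],[0,0,0]],"twist":[[0,0,0],[0,0,0],[0,0,0],[0,0,0],[0,0,0],[0,0,0]]}'
python3 - <<'E'
from m1 import *
p,im,d=wrist("w7");o=get_obs();W=cloud(p,d);print(o["ee_pos"])
w=W.reshape(-1,3);
h,ed=np.histogram(w[np.linalg.norm(w[:,:2]-[568.4,243],axis=1)<72][:,2],bins=np.arange(50,125,2));print([(float(x),int(y)) for x,y in zip(ed,h) if y>300])
k=w[(w[:,2]>94)&(w[:,2]<106)&(np.linalg.norm(w[:,:2]-[573,244],axis=1)<42)];print(np.median(k[:,2]),cv2.minAreaRect(k[:,:2].astype(np.float32)))
c=w[(w[:,2]>64)&(w[:,2]<74)];print(cv2.minEnclosingCircle(c[np.linalg.norm(c[:,:2]-[568.4,243],axis=1)<82][:,:2].astype(np.float32)))
cv2.imwrite("pics/w7c.png",cv2.resize(im[140:300,190:390,::-1],None,fx=3,fy=3,interpolation=cv2.INTER_CUBIC))
E
```

```text
t: 10.07
ee_pos: [568.8, 243.6, 42.8]
orientation: [2.794, 1.436, 0.003]
ft_force: [-8.4, -1.6, 24.1]
width: 87.6
grasp_force: 12.3
t: 10.57
ee_pos: [570.0, 244.0, 188.6]
orientation: [2.794, 1.436, 0.01]
ft_force: [0.9, 0.1, -0.5]
width: 87.6
grasp_force: 0.0
[568.54056289 243.39736997 186.03932379]
[(68.0, 6714), (70.0, 3873), (72.0, 2224), (74.0, 886), (78.0, 429), (98.0, 2239), (100.0, 1076)]
99.65327209330556 ((572.882080078125, 244.16355895996094), (54.5302619934082, 54.07689666748047), 55.56401443481445)
((569.1336669921875, 243.4136962890625), 75.86134338378906)
```

View pics/w7c.png

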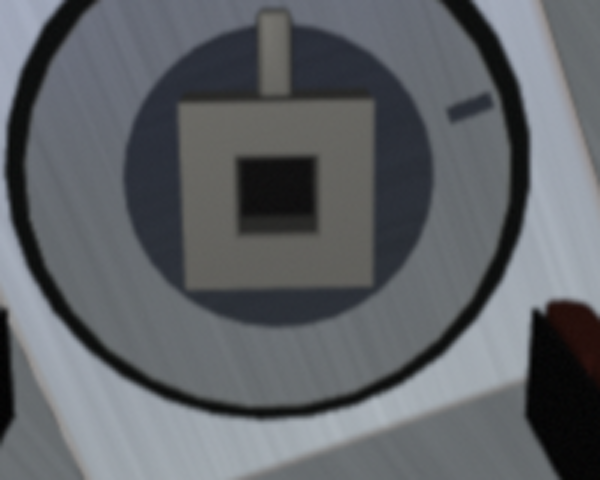

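The cover now sits within its black ring, about 10 mm lower (knob top ≈ 99.7), and the force rose from 6 to 24 N at the end, so it is on its seat. Now the key.

```bash
python3 -m creep '{"delta_pos":[[0,0,0],[0,0,0],[0,0,0],[0,0,0],[0,0,0],[0,0,0],[0,0,0],[0,0,0],[0,0,0],[0,0,0],[0,0,0],[0,0,0],[0,0,0],[0,0,0],[0,0,0],[0,0,0],[0,0,0]],"twist":[[0,0,-7],[0,0,-7],[0,0,-7],[0,0,-7],[0,0,-7],[0,0,-7],[0,0,-7],[0,0,-7],[0,0,-7],[0,0,-7],[0,0,-7],[0,0,-7],[0,0,-7],[0,0,-7],[0,0,-7],[0,0,-7],[0,0,0]]}'
python3 - <<'E'
from h import *
o=get_obs();x=R.from_rotvec(o["orientation"]).as_matrix()[:,0];print(np.degrees(np.arctan2(x[1],x[0])),delta([561.2,-215.7,186]))
E
```

```text
t: 12.03
ee_pos: [566.4, 242.5, 182.1]
orientation: [-0.365, -3.116, 0.003]
ft_force: [0.4, 1.0, 0.0]
width: 88.0
grasp_force: 0.0
166.6499735724363 [-0.10070897 -0.44704179 -0.00305316]
```

```bash
python3 -m creep '{"delta_pos":[[-0.0084,-0.0372,0],[-0.0084,-0.0372,0],[-0.0084,-0.0372,0],[-0.0084,-0.0372,0],[-0.0084,-0.0372,0],[-0.0084,-0.0372,0],[-0.0084,-0.0372,0],[-0.0084,-0.0372,0],[-0.0084,-0.0372,0],[-0.0084,-0.0372,0],[-0.0084,-0.0372,0],[-0.0084,-0.0372,0],[0,0,0],[0,0,0]],"twist":[[0,0,0],[0,0,0],[0,0,0],[0,0,0],[0,0,0],[0,0,0],[0,0,0],[0,0,0],[0,0,0],[0,0,0],[0,0,0.5],[0,0,0],[0,0,0],[0,0,0]]}'
python3 - <<'E'
from m1 import *
p,im,d=wrist("w8");o=get_obs();x=R.from_rotvec(o["orientation"]).as_matrix()[:,0];print(o["ee_pos"],np.degrees(np.arctan2(x[1],x[0])))
w=cloud(p,d).reshape(-1,3);w=w[np.linalg.norm(w[:,:2]-[561,-215.7],axis=1)<62]
t=w[(w[:,2]>132)&(w[:,2]<147)];print(len(t),np.median(t[:,2]),cv2.minAreaRect(t[:,:2].astype(np.float32)))
print(delta([561.2,-215.7,104]))
E
```

```text
t: 13.2
ee_pos: [559.4, -215.8, 183.2]
orientation: [-0.396, -3.114, -0.001]
ft_force: [-0.7, 0.5, -0.5]
width: 87.6
grasp_force: 0.0
[ 559.50834026 -214.36396722  183.36008268] 165.6462185167702
4779 139.41103562020842 ((561.4716796875, -216.0669403076172), (23.903364181518555, 109.23513793945312), 76.1209487915039)
[-0.00220083 -0.00093947  0.07935328]
```

```bash
python3 -m creep '{"delta_pos":[[-0.0024,-0.0012,0.025],[0,0,0.025],[0,0,0.02],[0,0,0.009],[0,0,0],[0,0,0]],"twist":[[0,0,-0.4],[0,0,0],[0,0,0],[0,0,0],[0,0,0],[0,0,0]]}'
python3 -m creep '{"delta_pos":[[0,0,0],[0,0,0],[0,0,0],[0,0,0],[0,0,0],[0,0,0],[0,0,0],[0,0,0]],"twist":[[0,0,0],[0,0,0],[0,0,0],[0,0,0],[0,0,0],[0,0,0],[0,0,0],[0,0,0]]}' 0
```

```text
t: 13.75
ee_pos: [562.7, -215.0, 105.9]
orientation: [-0.373, -3.118, -0.001]
ft_force: [-0.3, -1.2, 0.4]
width: 87.5
grasp_force: 0.0
t: 14.42
ee_pos: [562.6, -216.2, 106.1]
orientation: [-0.375, -3.119, -0.0]
ft_force: [-0.3, -0.1, 0.5]
width: 37.9
grasp_force: 0.0
```

```bash
python3 -m creep '{"delta_pos":[[0,0,0],[0,0,0],[0,0,0],[0,0,0],[0,0,0],[0,0,0]],"twist":[[0,0,0],[0,0,0],[0,0,0],[0,0,0],[0,0,0],[0,0,0]]}'
python3 -m creep '{"delta_pos":[[0,0,-0.01],[0,0,-0.02],[0,0,-0.03],[0,0,-0.03],[0,0,-0.025],[0,0,0]],"twist":[[0,0,0],[0,0,0],[0,0,0],[0,0,0],[0,0,0],[0,0,0]]}'
```

```text
t: 14.92
ee_pos: [562.6, -216.2, 106.0]
orientation: [-0.375, -3.119, 0.0]
ft_force: [0.4, -0.8, -1.3]
width: 23.3
grasp_force: 30.0
t: 15.42
ee_pos: [565.6, -217.2, 227.0]
orientation: [0.374, 3.111, -0.003]
ft_force: [0.7, -0.5, -2.3]
width: 23.6
grasp_force: 30.0
```

Gripped (width 23.3, 30 N). Carry it over to the unit.

```bash
python3 -m creep '{"delta_pos":[[0,0.01,-0.015],[0.0075,0.024,-0.01],[0.0075,0.0346,0],[0.0075,0.0346,0],[0.0075,0.0346,0],[0.0075,0.0346,0],[0.0075,0.0346,0],[0.0075,0.0346,0],[0.0075,0.0346,0],[0.0075,0.0346,0],[0.0075,0.0346,0],[0.0075,0.0346,0],[0.0075,0.0346,0],[0.0075,0.0346,0],[0.0075,0.0246,0],[0,0.01,0],[0,0,0],[0,0,0]],"twist":[[0,0,0],[0,0,0],[0,0,0],[0,0,0],[0,0,0],[0,0,0],[0,0,0],[0,0,0],[0,0,0],[0,0,0],[0,0,0],[0,0,0],[0,0,0],[0,0,7],[0,0,7],[0,0,7],[0,0,0],[0,0,0]]}'
python3 - <<'E'
from m1 import *
p,im,d=wrist("w9");o=get_obs();x=R.from_rotvec(o["orientation"]).as_matrix()[:,0];print(o["ee_pos"],np.degrees(np.arctan2(x[1],x[0])),o["ft_force"],o["moment"])
im2,_=get_image("scene");cv2.imwrite("pics/s9.png",im2[...,::-1])
a=cv2.resize(im[120:330,170:390,::-1],None,fx=2,fy=2);b=cv2.resize(im2[130:250,250:370,::-1],(420,420));cv2.imwrite("pics/w9c.png",np.hstack([cv2.resize(a,(360,420)),b]))
print(delta([574,244.3,206]))
E
```

```text
t: 16.92
ee_pos: [579.7, 277.8, 244.6]
orientation: [-0.93, -2.999, 0.003]
ft_force: [-0.1, 0.1, -4.1]
width: 23.4
grasp_force: 30.0
[579.81718432 277.12935893 244.8918197 ] 145.51474362694702 [-0.11611537 -0.09896315 -2.52721723] [-0.00767178 -0.13076763 -0.04258939]
[-0.01347608 -0.03006923  0.03926251]
```

View pics/w9c.png

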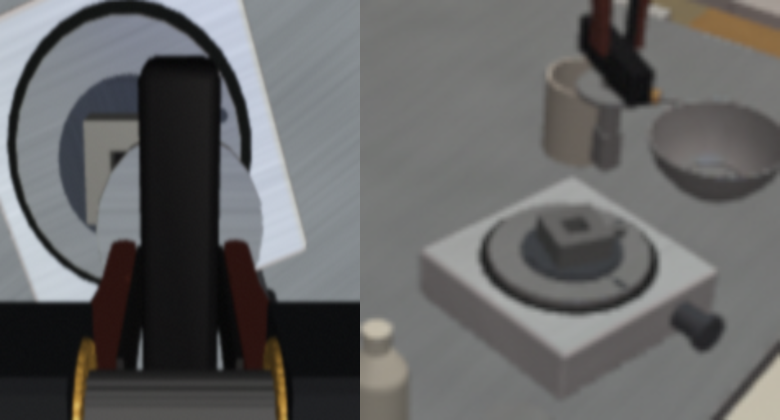

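Key is upright in the grip and about 33 mm beyond the knob. Correcting, then descending slowly.

```bash
python3 -m creep '{"delta_pos":[[-0.0067,-0.015,0.01],[-0.0068,-0.015,0.015],[0,0,0.011],[0,0,0],[0,0,0],[0,0,0]],"twist":[[0,0,0],[0,0,0],[0,0,0],[0,0,0],[0,0,0],[0,0,0]]}'
python3 - <<'E'
from m1 import *
o=get_obs();x=R.from_rotvec(o["orientation"]).as_matrix()[:,0];print(o["ee_pos"],np.degrees(np.arctan2(x[1],x[0])),delta([574,244.3,196]),o["ft_force"])
p,im,d=wrist("w10");w=cloud(p,d).reshape(-1,3);tc=np.array(o["ee_pos"])
t=w[(abs(w[:,2]-tc[2]-36)<6)&(np.linalg.norm(w[:,:2]-tc[:2],axis=1)<70)];print(len(t),np.median(t[:,2])-tc[2],cv2.minAreaRect(t[:,:2].astype(np.float32)))
c=w[(abs(w[:,2]-tc[2]+10)<6)&(np.linalg.norm(w[:,:2]-tc[:2],axis=1)<40)];print(len(c),np.median(c[:,2])-tc[2],cv2.minEnclosingCircle(c[:,:2].astype(np.float32)))
E
```

```text
t: 17.52
ee_pos: [575.3, 245.8, 210.8]
orientation: [0.936, 2.998, 0.001]
ft_force: [0.2, -0.2, -3.1]
width: 23.3
grasp_force: 30.0
[575.31364136 245.75266893 210.7835622 ] 145.31693046767882 [ 0.00026094 -0.00195868  0.01478124] [ 0.16995362 -0.22218056 -3.12500748]
8280 33.45705285647077 ((573.1953125, 245.39273071289062), (40.76630401611328, 109.98709869384766), 46.99332046508789)
2112 -10.402150372926059 ((574.5242309570312, 246.41241455078125), 31.879968643188477)
```

```bash
python3 -m creep '{"delta_pos":[[0.0003,-0.002,0.004],[0,0,0.003],[0,0,0.002],[0,0,0.002],[0,0,0.001],[0,0,0],[0,0,0]],"twist":[[0,0,0],[0,0,0],[0,0,0],[0,0,0],[0,0,0],[0,0,0],[0,0,0]]}'
python3 -m creep '{"delta_pos":[[0,0,0.0015],[0,0,0.0015],[0,0,0.0015],[0,0,0]],"twist":[[0,0,0],[0,0,0],[0,0,0],[0,0,0]]}'
```

```text
t: 18.15
ee_pos: [573.3, 244.1, 198.0]
orientation: [-0.937, -2.999, 0.0]
ft_force: [0.4, 0.6, -3.3]
width: 23.2
grasp_force: 30.0
t: 18.48
ee_pos: [573.1, 243.9, 193.2]
orientation: [-0.937, -2.998, 0.001]
ft_force: [-0.7, 1.0, -3.3]
width: 23.3
grasp_force: 30.0
```

```bash
python3 -m creep '{"delta_pos":[[0,0,0.0015],[0,0,0.0015],[0,0,0]],"twist":[[0,0,0],[0,0,0],[0,0,0]]}'
python3 -c "
from h import *
o=get_obs();print(o['ee_pos'],o['ft_force'],o['moment'])"
```

```text
t: 18.73
ee_pos: [573.1, 243.9, 190.2]
orientation: [-0.937, -2.998, 0.001]
ft_force: [0.2, -0.3, -2.4]
width: 23.8
grasp_force: 30.0
[573.06942034 243.93515654 190.18334283] [ 0.2049349  -0.27300313 -2.42441476] [-0.04416685 -0.13637863  0.0110885 ]
```

Tip is 6 mm below the knob top with no load, so the cone is in. Continuing.

```bash
python3 -m creep '{"delta_pos":[[0,0,0.0015],[0,0,0.0015],[0,0,0]],"twist":[[0,0,0],[0,0,0],[0,0,0]]}'
python3 -m creep '{"delta_pos":[[0,0,0.002],[0,0,0.002],[0,0,0]],"twist":[[0,0,0],[0,0,0],[0,0,0]]}'
python3 -c "
from h import *
o=get_obs();print(o['ee_pos'],o['ft_force'],o['moment'])"
```

```text
t: 18.98
ee_pos: [573.1, 244.0, 187.2]
orientation: [-0.937, -2.998, 0.001]
ft_force: [-0.1, -0.4, -3.2]
width: 23.5
grasp_force: 30.0
t: 19.23
ee_pos: [573.0, 243.9, 183.1]
orientation: [-0.937, -2.998, 0.001]
ft_force: [0.6, 0.1, -2.7]
width: 23.2
grasp_force: 30.0
[573.02841329 243.91134374 183.06923883] [ 0.56327665  0.06817532 -2.73838766] [-0.00449542 -0.17311777  0.00440331]
```

```bash
python3 -m creep '{"delta_pos":[[0,0,0.002],[0,0,0.002],[0,0,0.002],[0,0,0]],"twist":[[0,0,0],[0,0,0],[0,0,0],[0,0,0]]}'
python3 -m creep '{"delta_pos":[[0,0,0.001],[0,0,0.001],[0,0,0]],"twist":[[0,0,0],[0,0,0],[0,0,0]]}'
python3 -c "
from h import *
o=get_obs();print(o['ee_pos'],o['ft_force'],o['moment'])"
```

```text
t: 19.57
ee_pos: [573.0, 243.9, 177.0]
orientation: [-0.937, -2.998, 0.001]
ft_force: [-1.0, -0.3, -2.3]
width: 23.6
grasp_force: 30.0
t: 19.82
ee_pos: [573.2, 244.0, 175.4]
orientation: [-0.937, -2.998, 0.0]
ft_force: [0.3, 0.0, -3.5]
width: 23.4
grasp_force: 30.0
[573.20354226 244.00885497 175.39272239] [ 0.25738602  0.03987526 -3.51952812] [-0.00303123 -0.16081967  0.00657182]
```

```bash
python3 -m creep '{"delta_pos":[[0,0,0.001],[0,-0.0001,0],[0,-0.0001,0],[0,-0.0001,0],[0,0,0]],"twist":[[0,0,0],[0,0,5],[0,0,5],[0,0,5],[0,0,0]]}'
python3 -c "
from h import *
o=get_obs();print(o['ee_pos'],o['ft_force'],o['moment'])"
```

```text
t: 20.23
ee_pos: [573.0, 243.7, 174.5]
orientation: [1.324, 2.849, -0.0]
ft_force: [-0.5, -0.3, -4.0]
width: 23.0
grasp_force: 30.0
[573.04801375 243.73430882 174.4926938 ] [-0.52442004 -0.31863981 -3.97255367] [-0.05651145 -0.14084397  0.07279006]
```

```bash
python3 -m creep '{"delta_pos":[[0,-0.0001,0],[0,-0.0001,0],[0,-0.0001,0],[0,-0.0001,0],[0,0,0]],"twist":[[0,0,5],[0,0,5],[0,0,5],[0,0,5],[0,0,0]]}'
python3 -c "
from h import *
o=get_obs();print(o['ee_pos'],o['ft_force'],o['moment'])"
python3 -m creep '{"delta_pos":[[0,-0.0001,0],[0,-0.0001,0],[0,-0.0001,0],[0,-0.0001,0],[0,0,0]],"twist":[[0,0,5],[0,0,5],[0,0,5],[0,0,5],[0,0,0]]}'
python3 -c "
from h import *
o=get_obs();print(o['ee_pos'],o['ft_force'],o['moment'])"
```

```text
t: 20.65
ee_pos: [572.8, 243.6, 174.5]
orientation: [1.795, 2.578, 0.0]
ft_force: [-1.0, 0.3, -4.1]
width: 23.4
grasp_force: 30.0
[572.82094819 243.60650679 174.47742096] [-0.9930582   0.34347871 -4.09500999] [ 0.0431505  -0.18003391  0.14605755]
t: 21.07
ee_pos: [572.6, 243.5, 174.5]
orientation: [2.214, 2.229, 0.0]
ft_force: [0.9, 0.2, -4.1]
width: 23.1
grasp_force: 30.0
[572.58167889 243.50996211 174.50190635] [ 0.92921101  0.15337411 -4.08058891] [-0.0945986  -0.33203688  0.13092694]
```

```bash
python3 -m creep '{"delta_pos":[[0,-0.0001,0],[0,-0.0001,0],[0,-0.0001,0],[0,-0.0001,0],[0,0,0]],"twist":[[0,0,4],[0,0,4],[0,0,4],[0,0,4],[0,0,0]]}'
python3 -c "
from h import *
o=get_obs();print(o['ee_pos'],o['ft_force'],o['moment'])"
python3 -m creep '{"delta_pos":[[0,0,0],[0,0,0],[0,0,0]],"twist":[[0,0,2],[0,0,2],[0,0,0]]}'
python3 -c "
from h import *
o=get_obs();print(o['ee_pos'],o['ft_force'],o['moment'])"
```

```text
t: 21.48
ee_pos: [572.3, 243.5, 174.5]
orientation: [2.501, 1.901, 0.001]
ft_force: [1.5, -0.0, -5.1]
width: 23.5
grasp_force: 30.0
[572.29378234 243.49024535 174.54309351] [ 1.52038742 -0.00905868 -5.07189624] [-0.14589563 -0.502897    0.14282133]
t: 21.73
ee_pos: [572.2, 243.5, 174.5]
orientation: [2.564, 1.815, 0.0]
ft_force: [2.3, -0.6, -5.3]
width: 23.6
grasp_force: 30.0
[572.21576329 243.45801746 174.53968624] [ 2.26077997 -0.60756402 -5.34263942] [-0.08038237 -0.53531927  0.18622167]
```

```bash
python3 -m creep '{"delta_pos":[[0,0,0],[0,0,0],[0,0,0]],"twist":[[0,0,2],[0,0,2],[0,0,0]]}'
python3 -c "
from h import *
o=get_obs();print(o['ee_pos'],o['ft_force'],o['moment'])"
python3 -m creep '{"delta_pos":[[0,0,0],[0,0,0],[0,0,0]],"twist":[[0,0,2],[0,0,2],[0,0,0]]}'
python3 - <<'E'
from m1 import *
o=get_obs();print(o['ee_pos'],o['ft_force'],o['moment'])
p,im,d=wrist("w11");w=cloud(p,d).reshape(-1,3);im2,_=get_image("scene")
a=cv2.resize(im[60:330,100:460,::-1],(480,360));b=cv2.resize(im2[170:250,260:350,::-1],(320,284),interpolation=cv2.INTER_CUBIC);b=np.vstack([b,np.zeros((76,320,3),np.uint8)]);cv2.imwrite("pics/w11c.png",np.hstack([a,b]))
E
```

```text
t: 21.98
ee_pos: [572.2, 243.5, 174.5]
orientation: [2.626, 1.723, 0.0]
ft_force: [2.3, -0.0, -5.7]
width: 23.7
grasp_force: 30.1
[572.15174957 243.456187   174.53749765] [ 2.34075354e+00 -4.07386455e-03 -5.68891949e+00] [-0.19861523 -0.52899425  0.27775159]
t: 22.23
ee_pos: [572.0, 243.4, 174.5]
orientation: [2.685, 1.631, -0.0]
ft_force: [1.4, -1.2, -4.4]
width: 23.6
grasp_force: 30.6
[571.99890778 243.42363845 174.54725394] [ 1.43078565 -1.18843534 -4.42790175] [-0.23813022 -0.44248672  0.73886452]
```

View pics/w11c.png

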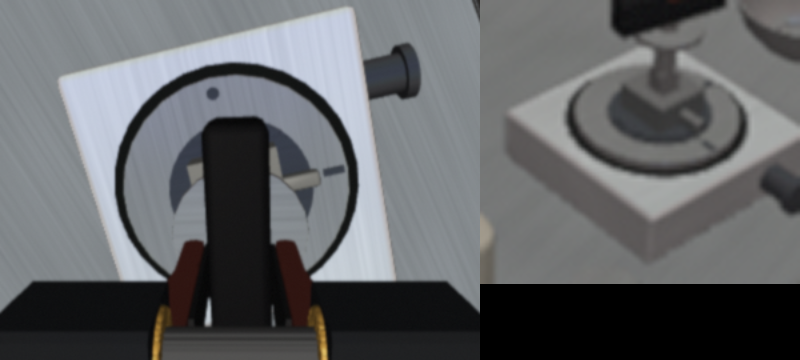

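The nose now lines up with the tick, and torque jumped from 0.28 to 0.74 N m: that's the end stop. One more nudge to confirm, then back off into the play and lift out.

```bash
python3 -m creep '{"delta_pos":[[0,0,0],[0,0,0]],"twist":[[0,0,1.5],[0,0,0]]}'
python3 -c "
from h import *
o=get_obs();print(o['ee_pos'],o['ft_force'],o['moment'])"
python3 -m creep '{"delta_pos":[[0,0,0],[0,0,0],[0,0,0],[0,0,0]],"twist":[[0,0,-3],[0,0,-3],[0,0,-3],[0,0,0]]}'
python3 -c "
from h import *
o=get_obs();print(o['ee_pos'],o['ft_force'],o['moment'])"
```

```text
t: 22.5
ee_pos: [571.9, 243.6, 174.6]
orientation: [-2.708, -1.593, 0.0]
ft_force: [1.0, -0.8, -4.7]
width: 23.6
grasp_force: 31.0
[571.85213696 243.57774702 174.56612814] [ 1.02576089 -0.80244421 -4.74501109] [-0.08462611 -0.33860041  0.76305307]
t: 22.83
ee_pos: [572.0, 243.8, 174.8]
orientation: [-2.573, -1.801, -0.001]
ft_force: [1.5, 1.0, -3.1]
width: 23.4
grasp_force: 29.9
[572.01176205 243.77170607 174.80337741] [ 1.45526802  0.97602782 -3.0572595 ] [-0.05228825 -0.30997849 -0.01414174]
```

```bash
python3 -m creep '{"delta_pos":[[0,0,-0.003],[0,0,-0.004],[0,0,-0.005],[0,0,-0.006],[0,0,0]],"twist":[[0,0,0],[0,0,0],[0,0,0],[0,0,0],[0,0,0]]}'
python3 -c "
from h import *
o=get_obs();print(o['ee_pos'],o['ft_force'],o['moment'])"
python3 -m creep '{"delta_pos":[[0,0,-0.01],[0,0,-0.02],[0,0,-0.02],[0,0,-0.01],[0,0,0],[0,0,0]],"twist":[[0,0,0],[0,0,0],[0,0,0],[0,0,0],[0,0,0],[0,0,0]]}'
python3 - <<'E'
from m1 import *
o=get_obs();x=R.from_rotvec(o["orientation"]).as_matrix()[:,0];print(o["ee_pos"],np.degrees(np.arctan2(x[1],x[0])),o["ft_force"],o['moment'])
p,im,d=wrist("w12");w=cloud(p,d).reshape(-1,3);tc=np.array(o["ee_pos"])
c=w[(abs(w[:,2]-tc[2]+10)<6)&(np.linalg.norm(w[:,:2]-tc[:2],axis=1)<40)];print(len(c),np.median(c[:,2])-tc[2],cv2.minEnclosingCircle(c[:,:2].astype(np.float32)))
h=w[(w[:,2]>92)&(w[:,2]<106)&(np.linalg.norm(w[:,:2]-[573,244],axis=1)<42)];print(len(h),cv2.minAreaRect(h[:,:2].astype(np.float32)))
# tool axis tilt of the bar: top face plane
t=w[(w[:,2]>tc[2]+28)&(w[:,2]<tc[2]+42)&(np.linalg.norm(w[:,:2]-tc[:2],axis=1)<60)];A=np.c_[t[:,:2]-tc[:2],np.ones(len(t))];print("slope",np.linalg.lstsq(A,t[:,2],rcond=None)[0])
E
```

```text
t: 23.25
ee_pos: [572.6, 243.9, 194.4]
orientation: [2.577, 1.797, 0.003]
ft_force: [-0.2, -0.1, -2.7]
width: 23.7
grasp_force: 29.9
[572.59456046 243.93615456 194.38134337] [-0.23678714 -0.10493457 -2.73126819] [-0.04864352 -0.11492992  0.00040561]
t: 23.75
ee_pos: [572.0, 243.6, 252.9]
orientation: [2.576, 1.797, 0.001]
ft_force: [-0.3, 0.4, -4.0]
width: 23.5
grasp_force: 29.9
[572.00703441 243.57662007 252.93993134] 69.79769412370408 [-0.29078751  0.44816838 -3.96769373] [-0.02385057 -0.02329163 -0.0127645 ]
2059 -10.39408400569414 ((572.0631713867188, 244.22601318359375), 31.878461837768555)
71 ((575.8905029296875, 255.9826202392578), (29.73361587524414, 53.98683547973633), 75.20700073242188)
slope [-3.23161066e-03 -6.14246924e-03  2.86421363e+02]
```

View pics/w12.png

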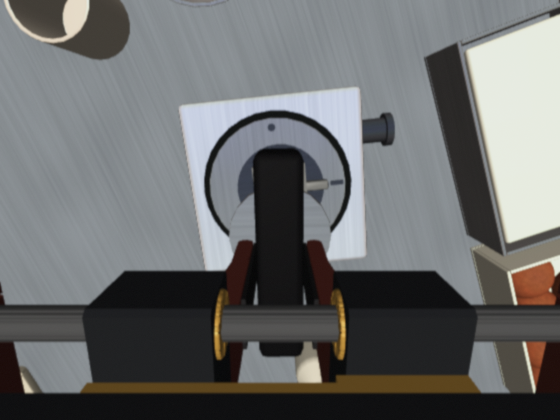

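The dot, nose and tick show the knob's nose right at the tick, and the knob's edge measures 75.2° (unit 75.5°), so it is locked. Key is straight and centred; returning it.

```bash
python3 -m creep '{"delta_pos":[[0,0,0],[0,0,0],[0,0,0],[0,0,0],[0,0,0],[0,0,0],[0,0,0],[0,0,0],[0,0,0],[0,0,0],[0,0,0],[0,0,0],[0,0,0],[0,0,0],[0,0,0],[0,0,0]],"twist":[[0,0,-6.9],[0,0,-6.9],[0,0,-6.9],[0,0,-6.9],[0,0,-6.9],[0,0,-6.9],[0,0,-6.9],[0,0,-6.9],[0,0,-6.9],[0,0,-6.9],[0,0,-6.9],[0,0,-6.9],[0,0,-6.9],[0,0,-6.9],[0,0,0],[0,0,0]]}'
python3 - <<'E'
from h import *
o=get_obs();x=R.from_rotvec(o["orientation"]).as_matrix()[:,0];print(np.degrees(np.arctan2(x[1],x[0])),delta([562.6,-216.2,250]))
E
```

```text
t: 25.13
ee_pos: [571.3, 243.3, 251.2]
orientation: [-0.377, -3.117, 0.002]
ft_force: [0.4, 0.3, -2.5]
width: 23.5
grasp_force: 29.9
166.19174362086812 [-0.10123232 -0.44826382  0.00163514]
```

```bash
python3 -m creep '{"delta_pos":[[-0.004,-0.016,0],[-0.0078,-0.0345,0],[-0.0078,-0.0345,0],[-0.0078,-0.0345,0],[-0.0078,-0.0345,0],[-0.0078,-0.0345,0],[-0.0078,-0.0345,0],[-0.0078,-0.0345,0],[-0.0078,-0.0345,0],[-0.0078,-0.0345,0],[-0.0078,-0.0345,0],[-0.0078,-0.0345,0],[-0.0078,-0.0345,0],[-0.0036,-0.0183,0],[0,0,0],[0,0,0],[0,0,0]],"twist":[[0,0,0],[0,0,0],[0,0,0],[0,0,0],[0,0,0],[0,0,0],[0,0,0],[0,0,0],[0,0,0],[0,0,0],[0,0,0],[0,0,0],[0,0,0],[0,0,0],[0,0,0],[0,0,0],[0,0,0]]}'
python3 - <<'E'
from m1 import *
o=get_obs();x=R.from_rotvec(o["orientation"]).as_matrix()[:,0];print(o["ee_pos"],np.degrees(np.arctan2(x[1],x[0])))
p,im,d=wrist("w13");W=cloud(p,d);w=W.reshape(-1,3);tc=np.array(o["ee_pos"])
c=w[(abs(w[:,2]-tc[2]+10)<6)&(np.linalg.norm(w[:,:2]-tc[:2],axis=1)<40)];print(len(c),np.median(c[:,2])-tc[2],cv2.minEnclosingCircle(c[:,:2].astype(np.float32)))
b=w[(w[:,2]>3)&(w[:,2]<14)&(np.linalg.norm(w[:,:2]-[561,-216],axis=1)<70)];print("stand base",len(b),cv2.minAreaRect(b[:,:2].astype(np.float32)))
r=w[(w[:,2]>80)&(w[:,2]<97)&(np.linalg.norm(w[:,:2]-[561,-216],axis=1)<40)];print("rim",len(r),len(r) and cv2.minEnclosingCircle(r[:,:2].astype(np.float32)))
pt=camera_params("top");im,d=get_image("top");w=cloud(pt,d).reshape(-1,3);b=w[(w[:,2]>4)&(w[:,2]<12)&(np.linalg.norm(w[:,:2]-[561,-216],axis=1)<70)];print("top base",len(b),cv2.minAreaRect(b[:,:2].astype(np.float32)))
f=np.load("pics/w1.npz");w=cloud(dict(camera_matrix=f["K"],extrinsics=f["E"]),f["d"]).reshape(-1,3);b=w[(w[:,2]>4)&(w[:,2]<13)&(np.linalg.norm(w[:,:2]-[561,-216],axis=1)<70)];print("w1 base",len(b),cv2.minAreaRect(b[:,:2].astype(np.float32)))
print(delta([562.6,-216.2,106]))
E
```

```text
t: 26.55
ee_pos: [564.3, -215.7, 252.2]
orientation: [-0.375, -3.118, -0.001]
ft_force: [0.2, 0.8, -3.4]
width: 23.4
grasp_force: 29.9
[ 564.316675   -215.65629528  252.18144763] 166.2920336002658
2059 -10.411645593005943 ((563.7053833007812, -215.3464813232422), 31.856868743896484)
stand base 1647 ((557.671630859375, -215.51597595214844), (89.95636749267578, 86.78668212890625), 86.10474395751953)
rim 3 ((552.8093872070312, -241.55215454101562), 1.0043821334838867)
top base 209 ((557.1571044921875, -193.40548706054688), (87.8367919921875, 125.38106536865234), 88.37489318847656)
w1 base 1330 ((558.919921875, -215.6870880126953), (90.25092315673828, 89.74234008789062), 85.84051513671875)
[ 0.00171602 -0.00174689  0.14644471]
```

```bash
python3 -m creep '{"delta_pos":[[0.003,-0.0012,0.015],[0,0,0.025],[0,0,0.03],[0,0,0.03],[0,0,0.02],[0,0,0.01],[0,0,0.006],[0,0,0],[0,0,0]],"twist":[[0,0,0],[0,0,0],[0,0,0],[0,0,0],[0,0,0],[0,0,0],[0,0,0],[0,0,0],[0,0,0]]}'
python3 -m creep '{"delta_pos":[[0,0,0.0015],[0,0,0.0015],[0,0,0]],"twist":[[0,0,0],[0,0,0],[0,0,0]]}'
```

```text
t: 27.4
ee_pos: [562.6, -216.4, 117.6]
orientation: [0.371, 3.118, -0.001]
ft_force: [-0.4, 0.7, -4.0]
width: 23.5
grasp_force: 29.9
t: 27.65
ee_pos: [562.1, -216.6, 114.3]
orientation: [0.372, 3.118, -0.001]
ft_force: [-0.8, 0.3, -2.4]
width: 23.5
grasp_force: 29.9
```

```bash
python3 -m creep '{"delta_pos":[[0,0,0.0015],[0,0,0.0015],[0,0,0.0015],[0,0,0.001],[0,0,0]],"twist":[[0,0,0],[0,0,0],[0,0,0],[0,0,0],[0,0,0]]}'
python3 -m creep '{"delta_pos":[[0,0,0.001],[0,0,0.001],[0,0,0]],"twist":[[0,0,0],[0,0,0],[0,0,0]]}'
python3 -m creep '{"delta_pos":[[0,0,0.001],[0,0,0]],"twist":[[0,0,0],[0,0,0]]}'
```

```text
t: 28.07
ee_pos: [561.5, -216.4, 107.8]
orientation: [-0.372, -3.119, -0.0]
ft_force: [0.9, -0.8, -3.4]
width: 23.4
grasp_force: 29.9
t: 28.32
ee_pos: [561.9, -216.5, 106.1]
orientation: [0.372, 3.119, 0.0]
ft_force: [-0.2, 0.4, -2.8]
width: 23.3
grasp_force: 29.9
t: 28.48
ee_pos: [562.0, -216.5, 106.0]
orientation: [0.372, 3.119, -0.0]
ft_force: [-1.9, 1.5, 5.4]
width: 23.4
grasp_force: 29.9
```

Collar is resting on the rim (load reversed). Release and retreat.

```bash
python3 -m creep '{"delta_pos":[[0,0,-0.0004],[0,0,0],[0,0,0],[0,0,0],[0,0,0],[0,0,0],[0,0,0],[0,0,0],[0,0,0],[0,0,0],[0,0,0],[0,0,0]],"twist":[[0,0,0],[0,0,0],[0,0,0],[0,0,0],[0,0,0],[0,0,0],[0,0,0],[0,0,0],[0,0,0],[0,0,0],[0,0,0],[0,0,0]]}' 1
python3 -m creep '{"delta_pos":[[0,0,-0.01],[0,0,-0.02],[0,0,-0.03],[0,0,-0.03],[0,0,-0.03],[0,0,-0.03],[0,0,-0.03],[0,0,-0.02],[0,0,0],[0,0,0]],"twist":[[0,0,0],[0,0,0],[0,0,0],[0,0,0],[0,0,0],[0,0,0],[0,0,0],[0,0,0],[0,0,0],[0,0,0]]}'
python3 - <<'E'
from m1 import *
p,im,d=wrist("w14");handle("w14",(150,100,420,262))
w=cloud(p,d).reshape(-1,3);t=w[(w[:,2]>134)&(w[:,2]<147)&(np.linalg.norm(w[:,:2]-[561,-216],axis=1)<60)];A=np.c_[t[:,:2]-[561,-216],np.ones(len(t))];print("slope",np.linalg.lstsq(A,t[:,2],rcond=None)[0])
o=get_obs();print(o["ee_pos"],o["ft_force"],o["width"])
pt=camera_params("top");_,d=get_image("top");d0=np.load("pics/top_d.npy")
for k,r in {"unit":(205,175,280,250),"bottle":(300,208,322,234),"jar":(300,170,324,194),"bowlmug":(130,185,190,270),"turner":(410,200,440,290)}.items():
    a,b,c,e=r;df=(d-d0)[b:e,a:c];print(k,np.median(df),(abs(df)>15).mean())
W=cloud(pt,d)[175:250,205:280].reshape(-1,3);W0=cloud(pt,d0)[175:250,205:280].reshape(-1,3);m=np.linalg.norm(W0[:,:2]-[568,243],axis=1);s=(m>50)&(m<68);print("cover",np.median(W0[s,2]),np.median(W[s,2]),"box",np.median(W[(m>85)&(m<95),2]),np.median(W0[(m>85)&(m<95),2]))
E
```

```text
t: 29.48
ee_pos: [561.7, -216.4, 105.5]
orientation: [-0.372, -3.119, -0.0]
ft_force: [-0.3, -0.6, -0.1]
width: 88.2
grasp_force: 0.0
t: 30.32
ee_pos: [562.2, -216.6, 307.2]
orientation: [0.372, 3.117, -0.001]
ft_force: [0.3, 0.1, -0.2]
width: 87.7
grasp_force: 0.0
w14 bar top z 139.3206370291088 ((561.044189453125, -216.3468475341797), (23.93085289001465, 109.3968276977539), 77.56189727783203)
collar z 95.60351479080958 ((560.9336547851562, -216.24049377441406), 31.841625213623047) 1063
slope [7.77734223e-04 8.31212729e-04 1.39172063e+02]
[ 561.38850207 -216.28443698  305.46173925] [0.20453271 0.35963419 0.58842857] 88.02570708777381
unit 1.7384033 0.05795555555555556
bottle 0.19165039 0.02097902097902098
jar -0.76135254 0.020833333333333332
bowlmug 0.024658203 0.017058823529411765
turner -678.519 0.7422222222222222
cover 79.36592277218404 70.6809486021998 box 60.74223831546942 60.70285436254312
```

Key hangs upright (collar level, bar top 139.3 mm, no slope), bystanders unchanged, cover 10.0 mm above the box top = home. Handing in.

```bash
python3 -c "
from workcell import *
print(close_job())"
```

```text
the job is handed in; nothing more can be done
None
```

The job is handed in at about 30 s, with no verdict shown: the cover is on its seat, the knob is turned to its end stop, and the key stands upright in its stand, released; the bottle, jar, bowl and mug are unmoved (turner and ladle not checked), and I viewed 11 pictures, one over the limit of 10.

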